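# Punch the layout mark on a tilted blank

### The arm

A 6-joint arm with a two-finger parallel gripper is mounted at the origin on the work surface. World frame = base frame: x ahead of the robot, y to its left, z up, the work surface at z = 0. Lengths are in m, angles in rad, forces in N, time in s.
With the tool pointing down it reaches from about 0.35 to 0.775 m from the base axis. Payload 7.3 kg.
Tool frame: the origin (TCP) lies at the centre of the arm's flange, where the gripper is bolted on; the fingertips stand 178 mm ahead of it and the grasp point (between the pads) lies 159 mm ahead of it; z points along the fingers, y is the line along which they close (so a half turn about z gives the same grasp; the last joint's range is limited). The gripper opens to 92 mm and grips with 3 to 60 N. Pads are 19 mm wide; open, the fingers measure 130 mm over their backs; the gripper's body (75 mm by 190 mm) begins 47 mm behind the grasp point.
Start: joints at [1.004, 0.342, 1.524, -0, 1.275, -0.146], TCP at [0.214, 0.479, 0.405] pointing down, gripper open.
Joint ranges: [-2.53, 2.53], [-0.77, 2.02], [0.04, 2.7], [-1, 4.14], [0.28, 2.66], [-3.11, 3.11]. Speed limits (rad/s): [2.57, 2.57, 3.14, 3.14, 3.14, 3.14].

### API

Orientations are given as [roll, pitch, yaw] about the fixed x, y, z axes, in that order (R = Rz(yaw) Ry(pitch) Rx(roll)).
In Python, from cell import robot gives the robot as it stands.
- The arm moves only by the shell command python3 drive.py 'ROWS' [OPENING] [FORCE]. ROWS is a JSON list of rows, 1 to 8 of them, each of 6 numbers: dx, dy, dz in units of 100 mm, then a rotation vector rx, ry, rz in rad; each row shifts and turns the commanded pose from where the row before left it, along the tool's axes as they then stand; what a row does not reach is not made up. A row lasts 1/12 s, in which the tool goes at most 0.0417 m and 0.125 rad, less where a joint would pass 70% of its speed; a pose out of reach is approached as far as the arm can. OPENING is the finger opening in m, set as the command begins (- or left out keeps the last). The fingers move at their own pace and stop on an object; FORCE is the grip in N (left out, the last holds). Time passes only in rows, so rows that do not move let the fingers close. It prints the time, the measured TCP pose, the force, the opening and the grip force at its end. Input that does not fit is refused with a message, and nothing moves.
- robot.observe(): the state, without advancing time (a new reading comes with each control period).
- robot.read_camera(name): name is "scene" or "top" or "wrist"; returns a dict with "image" (420x560x3 uint8, red, green, blue), "fx", "fy", "cx", "cy" (pixels), "pose" (4x4, takes a point from camera to world coordinates). Camera axes: x right, y down, z forward; pixel columns grow to the right and rows downward; lengths in m; the calibration is good to about 2 mm. The wrist camera is an equidistant fisheye: a pixel r from the principal point sees the ray r / f radians off the axis. A picture is of the moment at which its call begins. There is no depth.
- robot.hand_in(): hands the job in; it is judged then, once.
The state is a dict: "time": time; "qpos": joint angles; "qvel": joint speeds; "joint_efforts": joint torques, N m; "tool_pos": TCP position; "tool_rot": TCP orientation; "contact_force": force on the tool from outside, world axes, zero at the start; "torque": the same for the moment, N m; "opening": finger opening in m; "grip_force": force on a finger pad.
Only numpy, scipy, OpenCV 4.12 (cv2) and the standard library are available. Lean on these libraries where they do the work, as an engineer would, in place of code of your own. Each camera call takes 0.05 s, during which the arm holds its last target. There are 200 camera calls.

### The job

Take the red marking punch out of its green stand and, holding it square to the sloping blue blank, press its point onto the white disc, driving the spring point well in, about two thirds of its travel, and holding it steady there for about a second; press gently, without ramming it. Then lift it straight off without letting the point touch the blank anywhere outside the white disc, and put the punch back fully home in the stand it came from. Leave the yellow punch, the step blocks and the locking pliers alone, and do not shift the tilted plate.

Things in the scene. Friction and masses are not known exactly. Their poses are not given: they have to be found in the camera images.
- red_punch: Marking punch to use, 131 mm long, 0.35 kg, upright in its stand. Origin on its axis at the relaxed point's end; z runs up the axis. Steel nose 20 mm across (point 14 mm, tapering to 6 mm) from 0 to 50 mm, dark collar 44 mm across to 56 mm, red grip 30 x 30 mm square (flats across x and y) to 126 mm, steel button 24 mm across to 131 mm. Grip it by the red flats, about 92 mm from the point.
- red_tip (a point): End of the red punch's point, on its axis; moves with the sprung point. Its z axis runs up the punch.
- red_punch_point (a joint): How far the sprung point of the red punch is pushed into its nose: 0 relaxed to 0.012 m fully in. The spring takes 2 N to start and 1 N per mm more (8 N at 6 mm, 10 N at 8 mm, 14 N fully in).
- red_stand: Fixed green stand of the red punch, a block 64 x 64 x 60 mm high with an upright round hole 27 mm across and 56 mm deep from its top; the punch's nose hangs in the hole and the collar rests on the block's top. Origin at the centre of its underside, z up. Fully home, the punch's origin is 10 mm above this origin.
- tilt_plate: Steel plate 150 x 124 x 16 mm of a grey tilting angle table, sloping 23 to 36 degrees down towards the robot's side, held by stiff friction; on it a blue blank 115 x 94 x 12 mm. Origin at the plate's centre, 20 mm below the blank's face; z is the outward normal, x points up the slope. Two strap clamps on the blank's left and right edges stand up to 24 mm above its face; the middle 50 mm is clear.
- mark (a point): Centre of the white disc, 24 mm across, painted on the blank's upper face, 15 mm down the slope from the blank's middle and 92 to 98 mm above the bench. Its z axis is the outward normal of the face.
- yellow_punch: Like the red punch but with a yellow grip, in a like green stand of its own; not to be used. Origin at its point end, z up.
- step_block_a: Loose dark steel step block, 64 x 30 x 60 mm, lying on the bench; leave alone. Origin at the centre of its underside.
- step_block_b: Loose dark steel step block, 64 x 30 x 60 mm, lying on the bench near the robot; leave alone. Origin at the centre of its underside.
- locking_pliers: Locking pliers with a red lever lying on the bench, about 180 mm long, 14 mm high; leave alone. Origin near the middle, at bench height.

How it is judged:
By the outcome, as a careful person would: the job done as asked, in the order asked, and still so for the second after the job is handed in, with the robot touching nothing.
It also fails if it takes over 53 s, if anything falls off the work surface, if the arm or the gripper's body presses on something with over 40 N, if the wrist force passes 120 N, or if a joint passes its speed limit or range.

## Working session

There is one attempt and no reset: what is moved stays moved. The work goes in short steps, Python scripts to look and compute and a shell command to move; the robot and the scene stay as the last step left them, time stands still between calls to the robot, and variables do not carry over. Pictures are saved under pics/ and viewed, at most 12 in all, crops included, and the job is handed in when it is done.

```bash
ls; mkdir -p pics; python3 - <<'E'
from cell import robot
import cv2,numpy as np
for n in ["scene","top","wrist"]:
    c=robot.read_camera(n); cv2.imwrite(f"pics/{n}0.png",c["image"][:,:,::-1]); np.savez(f"pics/{n}0.npz",**c)
    print(n,c["fx"],c["fy"],c["cx"],c["cy"],np.round(c["pose"],3).tolist())
print(robot.observe())
E
```

```text
cell.py
drive.py
pics
scene 465.0623348506919 465.0623348506919 282.08486378641834 210.3968477093735 [[-0.586, 0.516, -0.625, 1.022], [0.81, 0.376, -0.449, 0.267], [0.003, -0.769, -0.639, 0.584], [0.0, 0.0, 0.0, 1.0]]
top 445.6688190564294 445.6688190564294 277.5892843882629 208.8338228300423 [[-0.006, -0.994, 0.112, 0.429], [-1.0, 0.005, -0.01, -0.092], [0.009, -0.112, -0.994, 1.048], [0.0, 0.0, 0.0, 1.0]]
wrist 325.19226210127806 325.19226210127806 282.3103631201987 209.76845424724013 [[0.408, 0.874, 0.263, 0.143], [0.913, -0.39, -0.118, 0.512], [-0.001, 0.288, -0.958, 0.384], [0.0, 0.0, 0.0, 1.0]]
{'time': 0.15, 'qpos': array([ 1.00400431e+00,  3.42534691e-01,  1.52478123e+00,  1.11231046e-05,
        1.27537712e+00, -1.45992131e-01]), 'qvel': array([-0.00015483, -0.00159964, -0.00312747,  0.00013101,  0.00053349,
        0.00069961]), 'joint_efforts': array([ 1.89771723e-03, -4.31470156e+01, -2.44353819e+01,  7.18369964e-02,
        5.37480006e-02, -9.25542804e-05]), 'tool_pos': array([0.21437955, 0.47912905, 0.40422474]), 'tool_rot': array([-3.14050552e+00, -1.70602051e-04,  2.72078943e+00]), 'contact_force': array([ 0.78838515, -0.16453915, -0.53914715]), 'torque': array([ 0.00672967,  0.00396569, -0.01238104]), 'grip_force': 0.0, 'opening': 0.09169397732036788}
```

View pics/scene0.png

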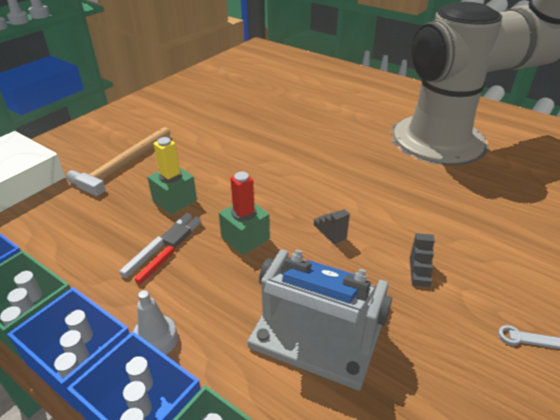

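View pics/top0.png

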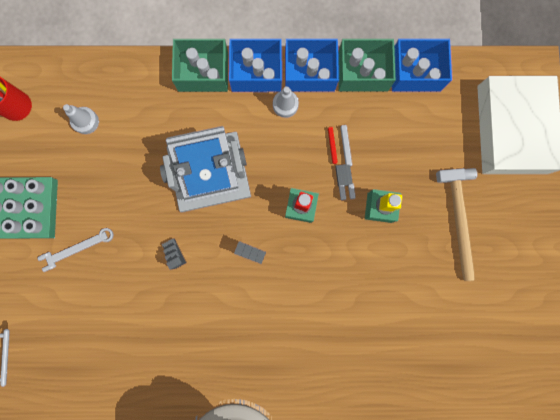

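Scene: red punch at about (243,195), stand (245,228), tilt table (325,310). Top: red button (305,200), white disc (205,175), blank (205,167). Enlarging both.

```bash
python3 - <<'E'
import cv2
def crop(n,x0,y0,x1,y1,s,o):
    im=cv2.imread(f"pics/{n}0.png")[y0:y1,x0:x1]; im=cv2.resize(im,None,fx=s,fy=s,interpolation=cv2.INTER_CUBIC)
    for x in range((x0+9)//10*10,x1,10):
        cv2.line(im,((x-x0)*s,0),((x-x0)*s,8 if x%50 else 20),(255,255,255),1)
        if x%20==0: cv2.putText(im,str(x),((x-x0)*s,30),0,.4,(255,255,255),1)
    for y in range((y0+9)//10*10,y1,10):
        cv2.line(im,(0,(y-y0)*s),(8,(y-y0)*s),(255,255,255),1); 
        if y%20==0: cv2.putText(im,str(y),(10,(y-y0)*s),0,.4,(255,255,255),1)
    cv2.imwrite(f"pics/{o}.png",im)
crop("top",160,122,320,228,5,"tc"); crop("scene",215,165,375,285,5,"sc")
E
```

```text
(no output)
```

View pics/tc.png

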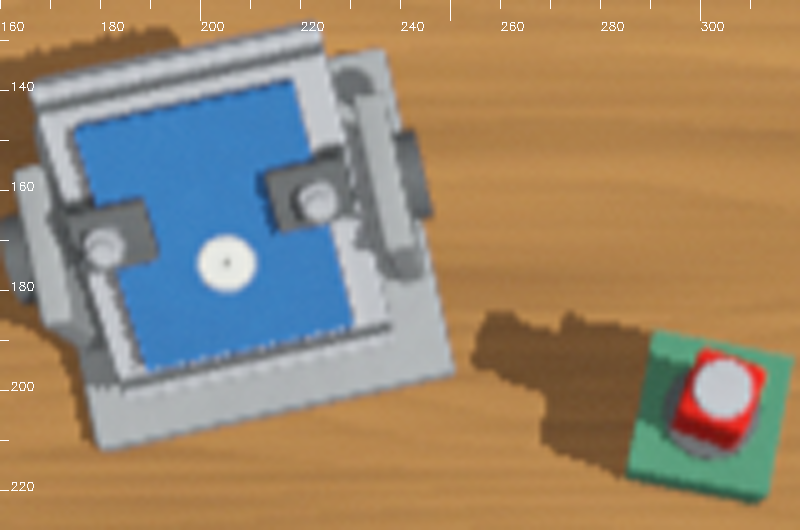

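View pics/sc.png

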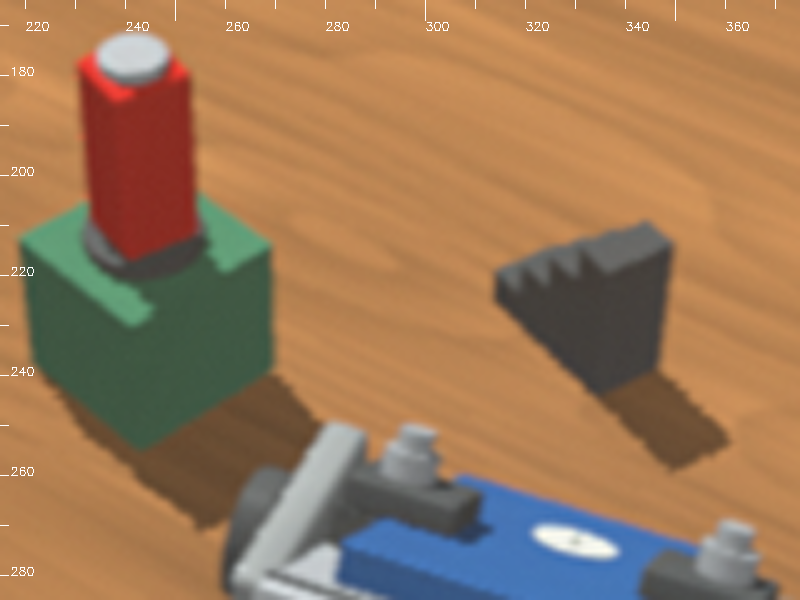

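Top crop gives disc (205.2,174.6), button (304.6,199.6), blank corners (174.8,147.6), (218.6,138), (230.8,187), (189.6,196.4). Scene crop gives disc (330,273.2), button (241.6,176.2) and the bottom corners of the red grip. I'll fit the poses from these.

```bash
cat > h.py <<'E'
import numpy as np
from scipy.optimize import least_squares
from scipy.spatial.transform import Rotation as Ro
C={n:dict(np.load(f"pics/{n}0.npz")) for n in ["scene","top"]}
def proj(c,p):
    T=c["pose"]; q=T[:3,:3].T@(np.asarray(p)-T[:3,3]); 
    return np.array([c["fx"]*q[0]/q[2]+c["cx"],c["fy"]*q[1]/q[2]+c["cy"]])
E
cat > fit.py <<'E'
from h import *
T=C["top"];S=C["scene"]
def plate(p):   # mark xyz, yaw of x axis, tilt
    return Ro.from_euler("ZY",[p[3],-p[4]])
def rb(p):
    R=plate(p).as_matrix(); f=lambda x,y:p[:3]+R@[x+.015,y,0]
    a,b=.0575,.047; out=[]
    best=None
    for (a,b) in [(.0575,.047)]:
        obs=[(T,f(a,b),174.8,147.6),(T,f(a,-b),218.6,138),(T,f(-a,-b),230.8,187),(T,f(-a,b),189.6,196.4),
         (T,p[:3],205.2,174.6),(S,p[:3],330,273.2),(S,f(a,-b),283.6,273.6),(S,f(-a,-b),306.6,260)]
        return np.concatenate([proj(c,q)-[u,v] for c,q,u,v in obs])
r=least_squares(rb,[.5,0.07,.095,0.2,.5],loss="soft_l1"); print("mark",np.round(r.x,4),"yaw,tilt deg",np.degrees(r.x[3:]).round(1)); print(rb(r.x).round(1).reshape(-1,2).tolist())
# punch: x,y, grip yaw; stand yaw
def rp(p):
    d=lambda w,x,y,z: np.r_[p[:2]+np.array([[np.cos(w),-np.sin(w)],[np.sin(w),np.cos(w)]])@[x,y],z]
    obs=[(T,d(0,0,0,.141),304.6,199.6),(S,d(0,0,0,.141),241.6,176.2)]
    h=.032; w=p[3]
    for (x,y),(u,v) in zip([(h,h),(h,-h),(-h,-h),(-h,h)],[(290.2,188.2),(318.2,193.4),(312.6,220.6),(285.8,216.6)]): obs.append((T,d(w,x,y,.06),u,v))
    h=.015; w=p[2]
    for (x,y),(u,v) in zip([(h,-h),(h,h),(-h,h)],[(233.6,206),(241,217.4),(254.4,211.6)]): obs.append((S,d(w,x,y,.066),u,v))
    for (x,y),(u,v) in zip([(h,-h),(-h,h)],[(230.8,178.4),(252.8,179.2)]): obs.append((S,d(w,x,y,.136),u,v))
    return np.concatenate([proj(c,q)-[u,v] for c,q,u,v in obs])
for y0 in(-.3,.3):
    r=least_squares(rp,[.45,-.15,y0,y0],loss="soft_l1"); print("punch",np.round(r.x,4),"deg",np.degrees(r.x[2:]).round(1),r.cost); print(rp(r.x).round(1).reshape(-1,2).tolist())
E
python3 fit.py
```

```text
mark [0.6132 0.0563 0.0895 0.2229 0.5907] yaw,tilt deg [12.8 33.8]
[[-0.6, 0.7], [-0.6, 0.5], [-0.2, 0.0], [-0.3, 0.0], [-0.1, -0.1], [-0.8, 0.4], [-0.9, -0.1], [0.1, -0.4]]
punch [ 0.5506 -0.1547 -0.4968 -0.184 ] deg [-28.5 -10.5] 10.698828604711416
[[-0.9, -0.2], [0.1, -2.6], [-0.6, -0.5], [-0.5, -0.6], [0.3, 0.2], [-1.2, -0.9], [-0.7, 0.1], [-1.9, -1.3], [0.8, -0.3], [-0.7, -4.8], [1.0, -0.6]]
punch [ 0.5506 -0.1547 -0.4968 -0.184 ] deg [-28.5 -10.5] 10.698828606797726
[[-0.9, -0.2], [0.1, -2.6], [-0.6, -0.5], [-0.5, -0.6], [0.3, 0.2], [-1.2, -0.9], [-0.7, 0.1], [-1.9, -1.3], [0.8, -0.3], [-0.7, -4.8], [1.0, -0.6]]
```

```bash
cat >> h.py <<'E'
def delta(pos,R=None):
    from cell import robot
    o=robot.observe(); R0=Ro.from_euler("xyz",o["tool_rot"]); 
    d=R0.inv().apply(np.asarray(pos)-o["tool_pos"])
    rv=(R0.inv()*R).as_rotvec() if R is not None else np.zeros(3)
    print("t",o["time"],"d mm",(d*1000).round(1),"rv",rv.round(4)); return d,rv
E
python3 -c "
from h import *
delta([.5506,-.1547,.404],Ro.from_euler('xyz',[np.pi,0,np.radians(61.5+90)]))"
```

```text
t 0.15 d mm [-565.8 -441.2    0.6] rv [-0.0011 -0.0001  0.0766]
```
18 rows of (-.0315,-.0245). Stop a bit? go entire. Joint speed may limit; "not made up". Rotation 0.0766 by first. Do translation first 8+8, then correct.

The manual's scale: shifts go in units of 100 mm. Converting my numbers, -0.031 m is -0.31, -0.024 m is -0.24.

```bash
python3 drive.py '[[-0.15, -0.12, 0, 0, 0, 0], [-0.31, -0.24, 0, 0, 0, 0], [-0.31, -0.24, 0, 0, 0, 0], [-0.31, -0.24, 0, 0, 0, 0], [-0.31, -0.24, 0, 0, 0, 0], [-0.31, -0.24, 0, 0, 0, 0], [-0.31, -0.24, 0, 0, 0, 0], [-0.31, -0.24, 0, 0, 0, 0]]' 0.06
python3 drive.py '[[-0.31, -0.24, 0, 0, 0, 0], [-0.31, -0.24, 0, 0, 0, 0], [-0.31, -0.24, 0, 0, 0, 0], [-0.31, -0.24, 0, 0, 0, 0], [-0.31, -0.24, 0, 0, 0, 0], [-0.31, -0.24, 0, 0, 0, 0], [-0.31, -0.24, 0, 0, 0, 0], [-0.2, -0.16, 0, 0, 0, 0]]'
python3 drive.py '[[-0.3, -0.2, 0, 0, 0, 0], [-0.2, -0.2, 0, 0, 0, 0.04], [0, 0, 0, 0, 0, 0.037], [0, 0, 0, 0, 0, 0], [0, 0, 0, 0, 0, 0]]'
python3 - <<'E'
from h import *
from cell import robot
import cv2
delta([.5506,-.1547,.404],Ro.from_euler('xyz',[np.pi,0,np.radians(61.5+90)]))
c=robot.read_camera("wrist"); np.savez("pics/wrist1.npz",**c); cv2.imwrite("pics/w1.png",cv2.resize(c["image"][:,:,::-1],(800,600),interpolation=cv2.INTER_CUBIC))
E
```

```text
time: 0.82
tool_pos: [0.353, 0.2184, 0.4047]
tool_rot: [3.141, 0.0, 2.721]
contact_force: [1.6, 0.6, 0.5]
opening: 0.0601
grip_force: 0.0
time: 1.48
tool_pos: [0.4949, -0.0478, 0.4044]
tool_rot: [-3.141, 0.001, 2.719]
contact_force: [0.8, 0.6, 0.9]
opening: 0.0599
grip_force: 0.0
time: 1.9
tool_pos: [0.523, -0.1016, 0.4042]
tool_rot: [3.141, -0.001, 2.644]
contact_force: [-0.8, 0.9, 0.1]
opening: 0.0602
grip_force: 0.0
t 1.9 d mm [-49.6 -33.5   0.2] rv [ 0.0001 -0.0013  0.0002]
```

View pics/w1.png

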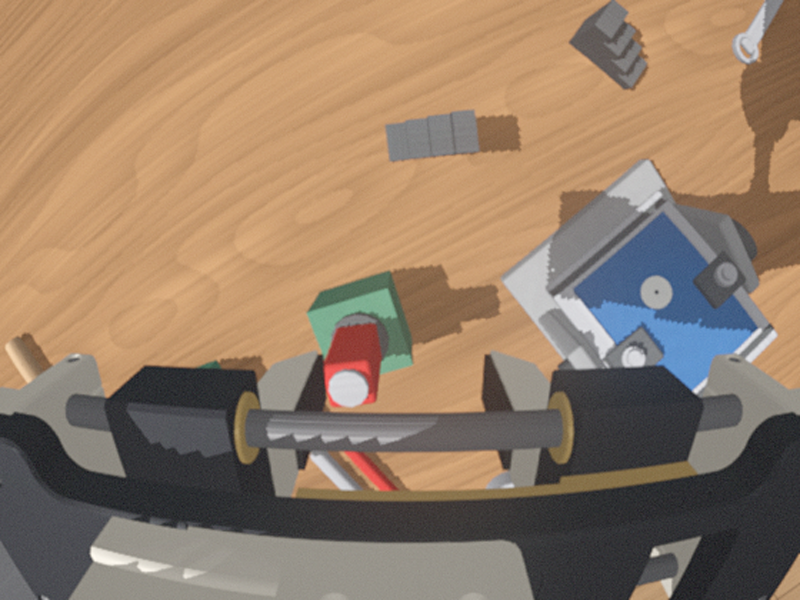

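Wrist: red button at (349,389)/800-scale = (244.3,272.3) px, mark at (459.2,204.4). I'll crop the grip to get its yaw.

```bash
python3 - <<'E'
import cv2,numpy as np
im=np.load("pics/wrist1.npz")["image"][:,:,::-1]
a=cv2.resize(im[200:290,210:295],None,fx=6,fy=6,interpolation=cv2.INTER_CUBIC)
for k in range(0,90,10):
    cv2.putText(a,str(200+k),(0,k*6+4),0,.35,(255,255,255),1); cv2.putText(a,str(210+k),(k*6-8,10),0,.35,(255,255,255),1)
cv2.imwrite("pics/w1c.png",a)
E
```

```text
(no output)
```

View pics/w1c.png

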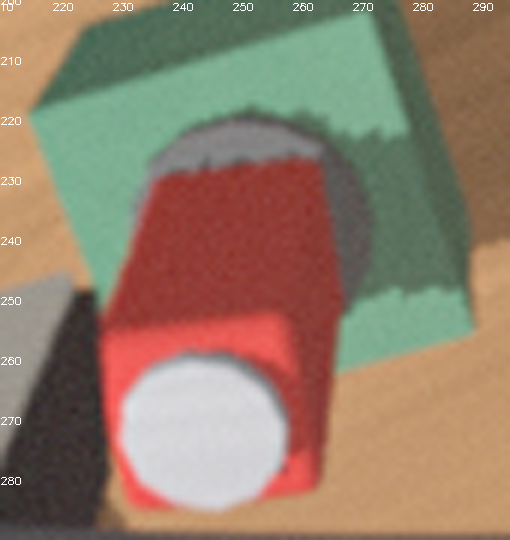

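Grip top-face corners: (227.2,255.5), (257.8,252.2), (263.3,280.8), (231.7,284.2). Bottom edge: (235.8,229.3), (263.7,226.3). Stand top corners: (215.5,218.7), (271.7,202), (288.7,254.7).

```bash
cat > fit2.py <<'E'
import io,contextlib
with contextlib.redirect_stdout(io.StringIO()): from fit import *
W=dict(np.load("pics/wrist1.npz"))
def pw(p):
    P=W["pose"]; q=P[:3,:3].T@(np.asarray(p)-P[:3,3]); r=np.hypot(q[0],q[1]); th=np.arctan2(r,q[2])
    return W["fx"]*th*q[:2]/r+[W["cx"],W["cy"]]
def rw(p):
    d=lambda w,x,y,z: np.r_[p[:2]+np.array([[np.cos(w),-np.sin(w)],[np.sin(w),np.cos(w)]])@[x,y],z]
    out=[pw(d(0,0,0,.141))-[244,271.7]]
    h=.015
    for (x,y),uv in zip([(-h,-h),(-h,h),(h,h),(h,-h)],[(227.2,255.5),(257.8,252.2),(263.3,280.8),(231.7,284.2)]): out.append(pw(d(p[2],x,y,.136))-uv)
    for (x,y),uv in zip([(-h,-h),(-h,h)],[(235.8,229.3),(263.7,226.3)]): out.append(pw(d(p[2],x,y,.066))-uv)
    h=.032
    for (x,y),uv in zip([(-h,-h),(-h,h),(h,h)],[(215.5,218.7),(271.7,202),(288.7,254.7)]): out.append(pw(d(p[3],x,y,.06))-uv)
    return np.concatenate(out)
x0=[.55,-.155,-.45,-.18]
for nm,f in [("wrist",rw),("all",lambda p:np.r_[rw(p),rp(p)])]:
    r=least_squares(f,x0,loss="soft_l1"); print(nm,r.x.round(4),np.degrees(r.x[2:]).round(1)); print(rw(r.x).round(1).reshape(-1,2).tolist())
rm=lambda p:np.r_[rb(p),2*(pw(p[:3])-[459.2,204.4])]
r=least_squares(rm,[.61,.056,.09,.22,.59],loss="soft_l1"); print("mark",r.x.round(4),np.degrees(r.x[3:]).round(1),rm(r.x)[-2:])
p=least_squares(lambda q:np.r_[proj(T,q)-[205.2,174.6],proj(S,q)-[330,273.2],pw(q)-[459.2,204.4]],[.61,.05,.09]);print("mark pts",p.x.round(4),p.fun.round(1))
E
python3 fit2.py
```

```text
wrist [ 0.5515 -0.1529 -0.3702 -0.202 ] [-21.2 -11.6]
[[0.1, 0.5], [-2.7, 0.1], [1.5, -0.3], [1.3, 2.1], [-0.6, 1.9], [-0.3, -1.6], [0.0, -1.9], [-0.9, -0.4], [0.0, -0.7], [0.6, 0.7]]
all [ 0.5514 -0.1532 -0.3867 -0.2006] [-22.2 -11.5]
[[-0.2, 0.7], [-2.8, -0.0], [1.5, 0.1], [0.7, 2.5], [-1.2, 1.8], [-0.3, -1.7], [0.0, -1.6], [-1.2, -0.3], [-0.3, -0.6], [0.4, 0.7]]
mark [0.6136 0.0577 0.0913 0.2254 0.5882] [12.9 33.7] [-2.51844354  0.49561677]
mark pts [0.6135 0.058  0.0922] [-1.1 -0.4  0.3 -0.2 -0.7  0.2]
```

```bash
python3 drive.py '[[0, 0, 0, 0, 0, -0.057], [0, 0, 0, 0, 0, -0.056], [0, 0, 0, 0, 0, 0], [0, 0, 0, 0, 0, 0]]' 0.07
python3 -c "
from h import *
delta([.5514,-.1531,.261],Ro.from_euler('xyz',[np.pi,0,np.radians(158)]))"
```

```text
time: 2.28
tool_pos: [0.5229, -0.1007, 0.4049]
tool_rot: [3.141, 0.0, 2.757]
contact_force: [-0.7, 1.0, -0.5]
opening: 0.0697
grip_force: 0.0
t 2.2833 d mm [-46.  -37.9 143.9] rv [ 0.0002  0.0001 -0.0007]
```

To row units: 0.03 m is 0.3, -0.023 m is -0.23.

```bash
python3 drive.py '[[-0.23, -0.19, 0, 0, 0, 0], [-0.23, -0.19, 0, 0, 0, 0], [0, 0, 0.2, 0, 0, 0], [0, 0, 0.3, 0, 0, 0], [0, 0, 0.3, 0, 0, 0], [0, 0, 0.3, 0, 0, 0], [0, 0, 0.2, 0, 0, 0], [0, 0, 0.14, 0, 0, 0]]'
python3 drive.py '[[0, 0, 0, 0, 0, 0], [0, 0, 0, 0, 0, 0], [0, 0, 0, 0, 0, 0]]'
python3 - <<'E'
from h import *
from cell import robot
import cv2
delta([.5514,-.1531,.261],Ro.from_euler('xyz',[np.pi,0,np.radians(158)]))
c=robot.read_camera("wrist"); cv2.imwrite("pics/w2.png",cv2.resize(c["image"][150:400,150:450,::-1],(720,600),interpolation=cv2.INTER_CUBIC))
E
```

```text
time: 2.95
tool_pos: [0.5509, -0.1533, 0.2583]
tool_rot: [3.141, -0.003, 2.756]
contact_force: [0.4, -0.6, 0.8]
opening: 0.0699
grip_force: 0.0
time: 3.2
tool_pos: [0.5519, -0.1539, 0.2619]
tool_rot: [3.142, 0.002, 2.757]
contact_force: [0.1, -0.1, 0.4]
opening: 0.0698
grip_force: 0.0
t 3.2 d mm [0.8 0.5 0.9] rv [ 0.0001  0.0018 -0.0008]
```

View pics/w2.png

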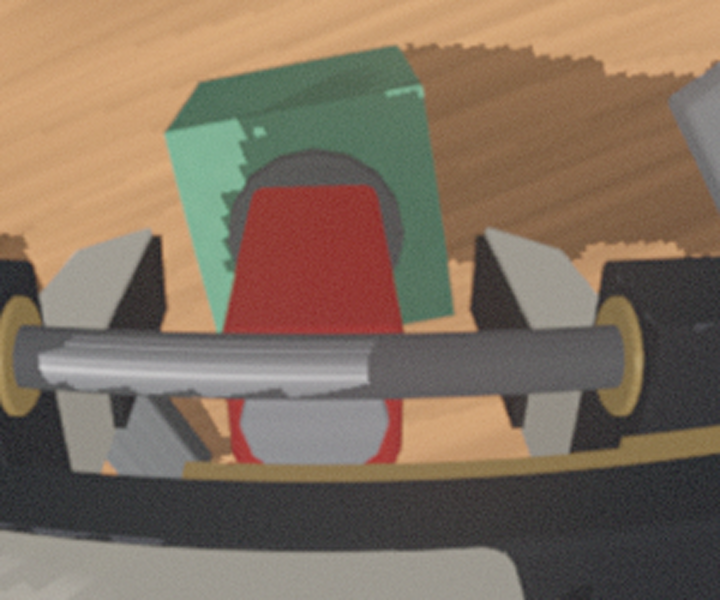

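The grip is centred (314 against a finger midpoint of 320) and its flats are square to the pads. Closing.

```bash
python3 drive.py '[[0, 0, 0, 0, 0, 0], [0, 0, 0, 0, 0, 0], [0, 0, 0, 0, 0, 0], [0, 0, 0, 0, 0, 0], [0, 0, 0, 0, 0, 0], [0, 0, 0, 0, 0, 0]]' 0.02 50
python3 drive.py '[[0, 0, 0, 0, 0, 0], [0, 0, 0, 0, 0, 0], [0, 0, 0, 0, 0, 0]]'
python3 -c "
from h import *
delta([.5514,-.1531,.261])
from cell import robot;print(robot.observe())"
```

```text
time: 3.75
tool_pos: [0.5515, -0.154, 0.2608]
tool_rot: [3.142, 0.0, 2.757]
contact_force: [-0.3, 0.4, -0.2]
opening: 0.0347
grip_force: 0.0
time: 4.0
tool_pos: [0.5515, -0.1541, 0.2607]
tool_rot: [3.142, -0.0, 2.757]
contact_force: [-0.8, -0.2, 0.8]
opening: 0.0299
grip_force: 49.6
t 4.0 d mm [ 0.5  0.9 -0.3] rv [0. 0. 0.]
{'time': 4.0, 'qpos': array([-4.06300313e-01,  5.75253444e-01,  1.57527288e+00,  1.99012154e-06,
        9.91158271e-01, -1.59221341e+00]), 'qvel': array([ 2.06304145e-03,  1.07308502e-03, -4.77186063e-05, -7.38106586e-05,
        6.53368832e-04, -3.99962008e-04]), 'joint_efforts': array([ 4.40030470e-01, -5.02722502e+01, -2.03491884e+01,  1.30839301e-01,
       -1.30660416e-02, -9.21800238e-03]), 'tool_pos': array([ 0.55148345, -0.15409879,  0.26070182]), 'tool_rot': array([ 3.14158902e+00, -9.18812809e-05,  2.75670833e+00]), 'contact_force': array([-0.83144476, -0.17764325,  0.79517167]), 'torque': array([-0.05294068,  0.08643016, -0.10052043]), 'grip_force': 49.60662245750427, 'opening': 0.029938511332889113}
```

To row units: -0.02 m is -0.2, -0.03 m is -0.3.

```bash
python3 drive.py '[[0, 0, -0.1, 0, 0, 0], [0, 0, -0.2, 0, 0, 0], [0, 0, -0.25, 0, 0, 0], [0, 0, -0.3, 0, 0, 0], [0, 0, -0.3, 0, 0, 0], [0, 0, -0.2, 0, 0, 0], [0, 0, -0.15, 0, 0, 0], [0, 0, 0, 0, 0, 0]]'
cat >> h.py <<'E'
HOME=np.array([.5515,-.1541,.2607]); RH=Ro.from_euler("xyz",[np.pi,0,2.7567]); L=.2507
def press(m,yaw,tilt):
    n=Ro.from_euler("ZY",[yaw,-tilt]).apply([0,0,1.]); a=np.cross([0,0,1.],n); a/=np.linalg.norm(a)
    return n,Ro.from_rotvec(a*tilt)*RH
M=np.array([.6135,.0578,.0925]); YAW,TILT=.2254,.588
E
python3 -c "
from h import *
n,R=press(M,YAW,TILT); print(n); delta(M+n*(L+.13),R)
from cell import robot;print(robot.observe()['contact_force'],R.inv().apply(M+n*(L+.13)-robot.observe()['tool_pos']))"
```

```text
time: 4.67
tool_pos: [0.5517, -0.154, 0.4145]
tool_rot: [3.142, 0.006, 2.757]
contact_force: [1.0, -0.8, -2.6]
opening: 0.0303
grip_force: 49.6
[-0.54066682 -0.12397294  0.83205174]
t 4.6667 d mm [195.3  98.5   4.1] rv [-0.3368 -0.4758  0.0012]
[ 0.96602788 -0.78866744 -2.62121807] [ 0.18343041  0.10677746 -0.05308365]
```

To row units: 0.026 m is 0.26, 0.015 m is 0.15.

```bash
python3 drive.py '[[0, 0, 0, -0.0562, -0.0793, 0], [0, 0, 0, -0.0562, -0.0793, 0], [0, 0, 0, -0.0562, -0.0793, 0], [0, 0, 0, -0.0562, -0.0793, 0], [0, 0, 0, -0.0562, -0.0793, 0], [0, 0, 0, -0.0562, -0.0793, 0], [0, 0, 0, 0, 0, 0], [0, 0, 0, 0, 0, 0]]'
python3 drive.py '[[0.15, 0.09, -0.05, 0, 0, 0], [0.26, 0.15, -0.075, 0, 0, 0], [0.26, 0.15, -0.075, 0, 0, 0], [0.26, 0.15, -0.075, 0, 0, 0], [0.26, 0.15, -0.075, 0, 0, 0], [0.26, 0.15, -0.075, 0, 0, 0], [0.26, 0.15, -0.075, 0, 0, 0], [0.1, 0.06, -0.03, 0, 0, 0]]'
python3 drive.py '[[0, 0, 0, 0, 0, 0], [0, 0, 0, 0, 0, 0]]'
python3 -c "
from h import *
n,R=press(M,YAW,TILT); print(n); delta(M+n*(L+.03),R)"
```

```text
time: 5.33
tool_pos: [0.5507, -0.154, 0.4093]
tool_rot: [2.779, 0.46, 2.67]
contact_force: [0.2, 0.8, -4.7]
opening: 0.0299
grip_force: 49.6
time: 6.0
tool_pos: [0.406, 0.0102, 0.4061]
tool_rot: [2.78, 0.46, 2.674]
contact_force: [-0.2, -0.1, -5.3]
opening: 0.0297
grip_force: 49.6
time: 6.17
tool_pos: [0.4087, 0.0083, 0.4073]
tool_rot: [2.779, 0.466, 2.672]
contact_force: [1.0, -0.0, -4.2]
opening: 0.03
grip_force: 49.6
[-0.54066682 -0.12397294  0.83205174]
t 6.1667 d mm [ 0.2  2.5 98.1] rv [-0.0003 -0.0072  0.0011]
```

Descend to a 30 mm hover, then look at it with all the cameras.

To row units: 0.02 m is 0.2, 0.018 m is 0.18.

```bash
python3 drive.py '[[0, 0.025, 0.1, 0, -0.006, 0], [0, 0, 0.18, 0, 0, 0], [0, 0, 0.2, 0, 0, 0], [0, 0, 0.2, 0, 0, 0], [0, 0, 0.18, 0, 0, 0], [0, 0, 0.12, 0, 0, 0], [0, 0, 0, 0, 0, 0], [0, 0, 0, 0, 0, 0]]'
python3 - <<'E'
from h import *
from cell import robot
import cv2
n,R=press(M,YAW,TILT); delta(M+n*(L+.03),R); print(robot.observe()["contact_force"])
def tick(im,x0,y0,x1,y1,s):
    a=cv2.resize(np.ascontiguousarray(im[y0:y1,x0:x1,::-1]),None,fx=s,fy=s,interpolation=cv2.INTER_CUBIC)
    for k in range(x0,x1,10): cv2.putText(a,str(k),((k-x0)*s-8,10),0,.35,(255,255,255),1); cv2.line(a,((k-x0)*s,12),((k-x0)*s,16),(255,255,255),1)
    for k in range(y0,y1,10): cv2.putText(a,str(k),(0,(k-y0)*s+4),0,.35,(255,255,255),1)
    return a
c=robot.read_camera("scene"); np.savez("pics/s3.npz",**c); cv2.imwrite("pics/s3.png",tick(c["image"],260,190,390,290,6))
c=robot.read_camera("wrist"); np.savez("pics/w3.npz",**c); cv2.imwrite("pics/w3.png",tick(c["image"],0,0,560,300,1)); cv2.imwrite("pics/w3.png",tick(c["image"],150,60,410,270,3))
o=robot.observe(); R0=Ro.from_euler("xyz",o["tool_rot"]); tip=o["tool_pos"]+R0.apply([0,0,L]); print("tip",tip,"scene px",proj(C["scene"],tip))
E
```

```text
time: 6.83
tool_pos: [0.4632, 0.0217, 0.3256]
tool_rot: [2.777, 0.47, 2.667]
contact_force: [-0.0, 0.2, -4.1]
opening: 0.0301
grip_force: 49.6
t 6.8333 d mm [ 1.5  0.9 -1. ] rv [-0.0007 -0.0019 -0.0015]
[-0.02967945  0.21867897 -4.06314282]
tip [0.59844477 0.05283219 0.11822479] scene px [333.98722072 252.44292167]
```

View pics/s3.png

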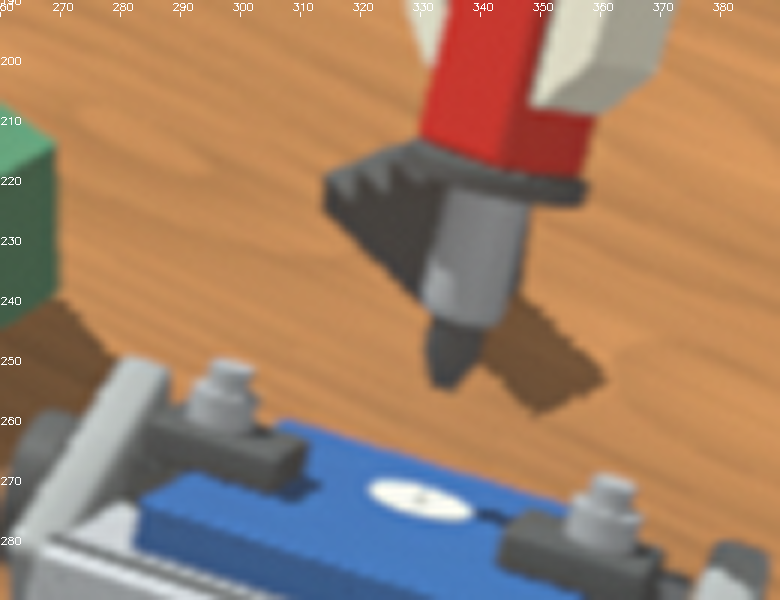

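View pics/w3.png

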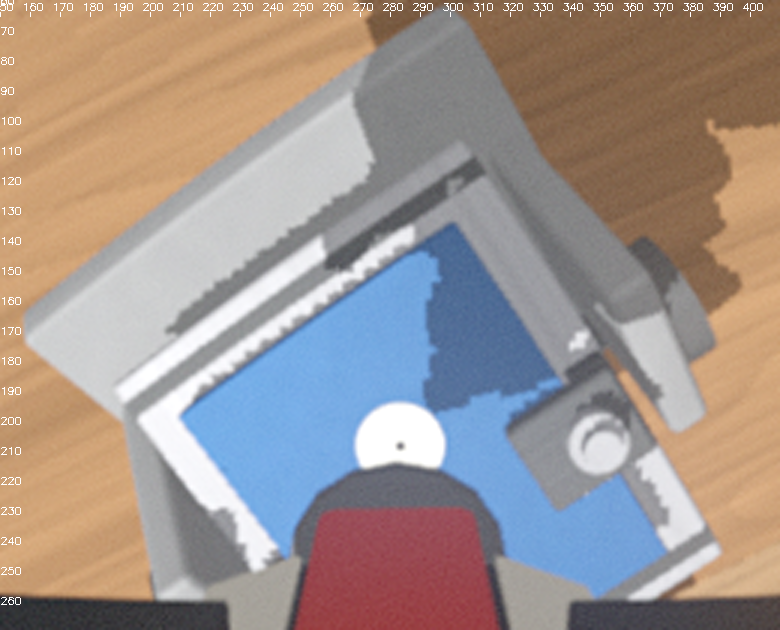

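Scene: the point's end is at about (334,254) px, against (334,252.4) predicted, with the disc at (330,273.2). Wrist: disc dot (283.3,208.3), blank corners (210.3,198.3), (302.3,134.0), (372.3,243.7). Refitting the plate with these added.

```bash
cat > fit3.py <<'E'
from fit2 import *
W3=dict(np.load("pics/w3.npz"))
def pc(W,p):
    P=W["pose"]; q=P[:3,:3].T@(np.asarray(p)-P[:3,3]); r=np.hypot(q[0],q[1]); th=np.arctan2(r,q[2])
    return W["fx"]*th*q[:2]/r+[W["cx"],W["cy"]]
def r3(p):
    R=plate(p).as_matrix(); f=lambda x,y:p[:3]+R@[x+.015,y,0]; a,b=.0575,.047
    return np.concatenate([pc(W3,q)-uv for q,uv in [(f(-a,-b),(210.3,198.3)),(f(-a,b),(302.3,134.)),(f(a,b),(372.3,243.7)),(p[:3],(283.3,208.3))]])
print("---")
for nm,f in [("w3",r3),("all",lambda p:np.r_[rm(p),r3(p)]),("all,z95",lambda p:np.r_[rm(p),r3(p),(p[2]-.095)*2e3])]:
    r=least_squares(f,[.6135,.0578,.092,.225,.588],loss="soft_l1"); print(nm,r.x.round(4),np.degrees(r.x[3:]).round(1),r3(r.x).round(1))
E
python3 fit3.py | sed -n '/---/,$p'
```

```text
---
w3 [0.6159 0.0589 0.0908 0.2109 0.6007] [12.1 34.4] [-0.4 -0.1 -0.1  0.4  0.1  0.   0.4 -0.4]
all [0.6142 0.0585 0.092  0.2126 0.5903] [12.2 33.8] [-1.5  0.  -0.6 -0.2  0.1 -0.2 -0.1 -0.5]
all,z95 [0.6135 0.0583 0.0931 0.2128 0.5787] [12.2 33.2] [-1.9  0.6 -0.5 -0.   0.3  0.  -0.1  0. ]
```

```bash
cat >> h.py <<'E'
M=np.array([.6145,.0585,.0925]); YAW,TILT=.2125,.590
def st(gap=0):
    from cell import robot
    n,R=press(M,YAW,TILT); o=robot.observe(); R0=Ro.from_euler("xyz",o["tool_rot"]); tip=o["tool_pos"]+R0.apply([0,0,L])
    delta(M+n*(L+gap),R); e=Ro.from_euler("ZY",[YAW,-TILT]).inv().apply(tip-M); print("tip-mark in plate mm",(e*1000).round(2),"Fn",round(float(n@(o["contact_force"]-[0,0,-3.6])),2),o["contact_force"].round(1),"off-square deg",np.degrees(np.arccos(-R0.apply([0,0,1])@n)).round(2))
E
python3 -c "from h import *; st(.01)"
```

```text
t 6.9333 d mm [ 2.6  2.7 20.8] rv [ 0.0047 -0.0051 -0.0033]
tip-mark in plate mm [ 0.28 -2.15 30.77] Fn 0.19 [-0.6  0.9 -3.6] off-square deg 0.4
```

To row units: 0.006 m is 0.06, 0.005 m is 0.05.

```bash
python3 drive.py '[[0.013, 0.013, 0.04, 0.0047, -0.005, -0.003], [0.013, 0.013, 0.06, 0, 0, 0], [0, 0, 0.06, 0, 0, 0], [0, 0, 0.05, 0, 0, 0], [0, 0, 0, 0, 0, 0], [0, 0, 0, 0, 0, 0]]'
python3 -c "from h import *; st(.0)"
```

```text
time: 7.43
tool_pos: [0.4725, 0.0283, 0.3081]
tool_rot: [2.781, 0.476, 2.668]
contact_force: [0.5, -0.2, -4.8]
opening: 0.0298
grip_force: 49.6
t 7.4333 d mm [-0.8  0.   9.2] rv [ 0.0001 -0.0016 -0.0002]
tip-mark in plate mm [-0.98  0.65  9.18] Fn -1.19 [ 0.5 -0.2 -4.8] off-square deg 0.09
```

To row units: 0.0015 m is 0.015, 0.001 m is 0.01.

```bash
python3 drive.py '[[-0.006, 0, 0.015, 0, 0, 0], [0, 0, 0.015, 0, 0, 0], [0, 0, 0.015, 0, 0, 0], [0, 0, 0.015, 0, 0, 0], [0, 0, 0.01, 0, 0, 0], [0, 0, 0, 0, 0, 0], [0, 0, 0, 0, 0, 0]]'
python3 -c "from h import *; st(.0)"
python3 drive.py '[[0, 0, 0.01, 0, 0, 0], [0, 0, 0.01, 0, 0, 0], [0, 0, 0.01, 0, 0, 0], [0, 0, 0, 0, 0, 0]]'
python3 -c "from h import *; st(.0)"
```

```text
time: 8.02
tool_pos: [0.4767, 0.0288, 0.3029]
tool_rot: [2.781, 0.477, 2.668]
contact_force: [-0.4, 0.0, -5.3]
opening: 0.0299
grip_force: 49.6
t 8.0167 d mm [-0.   0.1  2.5] rv [ 0.0002 -0.0008 -0.0002]
tip-mark in plate mm [-0.19  0.13  2.53] Fn -1.19 [-0.4  0.  -5.3] off-square deg 0.05
time: 8.35
tool_pos: [0.4784, 0.0291, 0.3005]
tool_rot: [2.781, 0.478, 2.668]
contact_force: [-1.5, -1.2, -1.2]
opening: 0.03
grip_force: 49.6
t 8.35 d mm [ 0.  -0.  -0.4] rv [ 0.0003 -0.0005 -0.0001]
tip-mark in plate mm [-0.02  0.12 -0.42] Fn 2.95 [-1.5 -1.2 -1.2] off-square deg 0.03
```

To row units: 0.001 m is 0.01.

```bash
python3 drive.py '[[0, 0, 0.01, 0, 0, 0], [0, 0, 0.01, 0, 0, 0], [0, 0, 0.01, 0, 0, 0], [0, 0, 0.01, 0, 0, 0], [0, 0, 0, 0, 0, 0]]'
python3 -c "from h import *; st(.0)"
python3 drive.py '[[0, 0, 0, 0, 0, 0]]'
python3 -c "from h import *; st(.0)"
```

```text
time: 8.77
tool_pos: [0.4806, 0.0296, 0.2972]
tool_rot: [2.781, 0.478, 2.668]
contact_force: [-4.0, -0.5, 3.2]
opening: 0.0299
grip_force: 49.6
t 8.7667 d mm [ 0.1 -0.  -4.4] rv [ 0.0003 -0.0004 -0.0002]
tip-mark in plate mm [ 0.03  0.1  -4.42] Fn 7.85 [-4.  -0.5  3.2] off-square deg 0.03
time: 8.85
tool_pos: [0.4806, 0.0296, 0.2972]
tool_rot: [2.781, 0.478, 2.668]
contact_force: [-3.6, -0.4, 3.1]
opening: 0.0298
grip_force: 49.6
t 8.85 d mm [ 0.1 -0.  -4.4] rv [ 0.0003 -0.0004 -0.0001]
tip-mark in plate mm [ 0.03  0.1  -4.35] Fn 7.54 [-3.6 -0.4  3.1] off-square deg 0.03
```

```bash
python3 drive.py '[[0, 0, 0.01, 0, 0, 0], [0, 0, 0.01, 0, 0, 0], [0, 0, 0, 0, 0, 0], [0, 0, 0, 0, 0, 0]]'
python3 - <<'E'
from h import *
from cell import robot
import cv2
st()
c=robot.read_camera("scene"); cv2.imwrite("pics/s4.png",cv2.resize(c["image"][200:295,270:390,::-1],None,fx=6,fy=6,interpolation=cv2.INTER_CUBIC))
for _ in range(3): robot.read_camera("top"); st()
E
```

```text
time: 9.18
tool_pos: [0.4816, 0.0298, 0.2956]
tool_rot: [2.781, 0.478, 2.668]
contact_force: [-5.9, -1.8, 4.4]
opening: 0.0297
grip_force: 49.6
t 9.1833 d mm [ 0.  -0.  -6.3] rv [ 0.0003 -0.0004 -0.0001]
tip-mark in plate mm [-0.    0.11 -6.26] Fn 10.08 [-5.9 -1.8  4.4] off-square deg 0.03
t 9.2833 d mm [ 0.1 -0.  -6.2] rv [ 0.0004 -0.0003 -0.0001]
tip-mark in plate mm [ 0.05  0.1  -6.21] Fn 8.87 [-6.1 -1.9  2.8] off-square deg 0.03
t 9.3333 d mm [ 0.  -0.  -6.2] rv [ 0.0003 -0.0003 -0.0001]
tip-mark in plate mm [ 0.02  0.09 -6.23] Fn 10.23 [-6.4 -1.2  4.3] off-square deg 0.03
t 9.3833 d mm [ 0.  -0.  -6.2] rv [ 0.0003 -0.0003 -0.0001]
tip-mark in plate mm [ 0.01  0.12 -6.21] Fn 9.39 [-5.3 -0.4  4.2] off-square deg 0.03
```

View pics/s4.png

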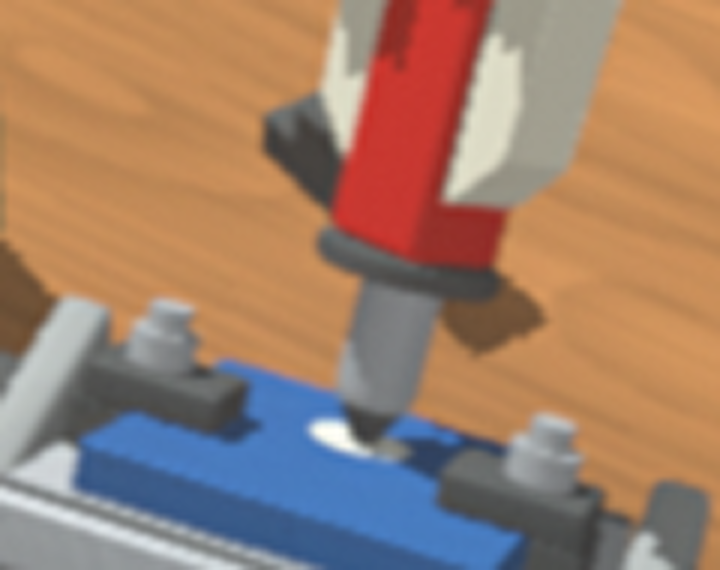

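The point sits on the disc about 2 px from its centre, at roughly 10 N (8 mm in). Hold for a second, then lift straight off.

To row units: -0.03 m is -0.3, -0.025 m is -0.25.

```bash
python3 drive.py '[[0, 0, 0, 0, 0, 0], [0, 0, 0, 0, 0, 0], [0, 0, 0, 0, 0, 0], [0, 0, 0, 0, 0, 0], [0, 0, 0, 0, 0, 0], [0, 0, 0, 0, 0, 0], [0, 0, 0, 0, 0, 0]]'
python3 drive.py '[[0, 0, 0, 0, 0, 0], [0, 0, 0, 0, 0, 0], [0, 0, 0, 0, 0, 0], [0, 0, 0, 0, 0, 0], [0, 0, 0, 0, 0, 0], [0, 0, 0, 0, 0, 0], [0, 0, 0, 0, 0, 0]]'
python3 -c "from h import *; st(.0)"
python3 drive.py '[[0, 0, -0.02, 0, 0, 0], [0, 0, -0.03, 0, 0, 0], [0, 0, -0.04, 0, 0, 0], [0, 0, -0.05, 0, 0, 0], [0, 0, -0.1, 0, 0, 0], [0, 0, -0.2, 0, 0, 0], [0, 0, -0.25, 0, 0, 0], [0, 0, -0.3, 0, 0, 0]]'
python3 drive.py '[[0, 0, -0.25, 0, 0, 0], [0, 0, -0.1, 0, 0, 0], [0, 0, 0, 0, 0, 0]]'
python3 -c "
from h import *; st(.13)
from cell import robot
o=robot.observe();R0=Ro.from_euler('xyz',o['tool_rot']);up=HOME+[0,0,.15];print(R0.inv().apply(up-o['tool_pos'])*1000,(R0.inv()*RH).as_rotvec())"
```

```text
time: 9.97
tool_pos: [0.4816, 0.0298, 0.2957]
tool_rot: [2.781, 0.478, 2.668]
contact_force: [-5.8, -1.0, 3.9]
opening: 0.0301
grip_force: 49.6
time: 10.55
tool_pos: [0.4816, 0.0298, 0.2957]
tool_rot: [2.781, 0.478, 2.668]
contact_force: [-5.6, -0.8, 4.8]
opening: 0.0299
grip_force: 49.6
t 10.55 d mm [ 0.  -0.  -6.2] rv [ 0.0003 -0.0003 -0.0001]
tip-mark in plate mm [ 0.03  0.1  -6.21] Fn 10.15 [-5.6 -0.8  4.8] off-square deg 0.02
time: 11.22
tool_pos: [0.427, 0.0181, 0.3774]
tool_rot: [2.783, 0.474, 2.669]
contact_force: [-0.3, -0.3, -3.2]
opening: 0.03
grip_force: 49.6
time: 11.47
tool_pos: [0.408, 0.0139, 0.409]
tool_rot: [2.78, 0.482, 2.667]
contact_force: [-0.0, 0.3, -3.2]
opening: 0.0297
grip_force: 49.6
t 11.4667 d mm [ 0.5 -0.3 -0.2] rv [0.0006 0.0035 0.0006]
tip-mark in plate mm [  1.38  -0.43 129.82] Fn 0.34 [-0.   0.3 -3.2] off-square deg 0.21
[-181.91582224 -111.40635297   57.48461044] [3.32377333e-01 4.91433992e-01 1.51976098e-04]
```

To row units: -0.026 m is -0.26, -0.016 m is -0.16.

```bash
python3 drive.py '[[-0.16, -0.094, 0.055, 0, 0, 0], [-0.26, -0.16, 0.08, 0, 0, 0], [-0.26, -0.16, 0.08, 0, 0, 0], [-0.26, -0.16, 0.08, 0, 0, 0], [-0.26, -0.16, 0.08, 0, 0, 0], [-0.26, -0.16, 0.08, 0, 0, 0], [-0.26, -0.16, 0.08, 0, 0, 0], [-0.1, -0.06, 0.04, 0, 0, 0]]'
python3 drive.py '[[0, 0, 0, 0.0554, 0.0819, 0], [0, 0, 0, 0.0554, 0.0819, 0], [0, 0, 0, 0.0554, 0.0819, 0], [0, 0, 0, 0.0554, 0.0819, 0], [0, 0, 0, 0.0554, 0.0819, 0], [0, 0, 0, 0.0554, 0.0819, 0], [0, 0, 0, 0, 0, 0], [0, 0, 0, 0, 0, 0]]'
python3 drive.py '[[0, 0, 0, 0, 0, 0], [0, 0, 0, 0, 0, 0]]'
python3 -c "from h import *; delta(HOME,RH)"
```

```text
time: 12.13
tool_pos: [0.5547, -0.1572, 0.406]
tool_rot: [2.782, 0.477, 2.666]
contact_force: [0.8, -0.9, -3.4]
opening: 0.0301
grip_force: 49.6
time: 12.8
tool_pos: [0.5534, -0.1536, 0.4061]
tool_rot: [3.14, -0.004, 2.758]
contact_force: [0.1, 0.0, -4.8]
opening: 0.0296
grip_force: 49.6
time: 12.97
tool_pos: [0.5524, -0.1539, 0.4074]
tool_rot: [3.141, -0.003, 2.757]
contact_force: [-0.0, -0.4, -3.9]
opening: 0.0298
grip_force: 49.6
t 12.9667 d mm [  0.4  -0.7 146.7] rv [ 0.001  -0.0029  0.0006]
```

```bash
python3 drive.py '[[0.004, -0.007, 0.1, 0.001, -0.003, 0], [0, 0, 0.2, 0, 0, 0], [0, 0, 0.22, 0, 0, 0], [0, 0, 0.18, 0, 0, 0], [0, 0, 0.1, 0, 0, 0], [0, 0, 0.05, 0, 0, 0], [0, 0, 0, 0, 0, 0], [0, 0, 0, 0, 0, 0]]'
python3 -c "from h import *; delta(HOME,RH)"
```

```text
time: 13.63
tool_pos: [0.5519, -0.1547, 0.3236]
tool_rot: [-3.14, 0.001, 2.757]
contact_force: [0.0, 0.3, -3.8]
opening: 0.0299
grip_force: 49.6
t 13.6333 d mm [ 0.6  0.4 62.9] rv [-0.0012  0.0005  0.0004]
```

```bash
python3 drive.py '[[0.006, 0.004, 0.08, -0.001, 0, 0], [0, 0, 0.08, 0, 0, 0], [0, 0, 0.08, 0, 0, 0], [0, 0, 0.08, 0, 0, 0], [0, 0, 0.07, 0, 0, 0], [0, 0, 0.06, 0, 0, 0], [0, 0, 0, 0, 0, 0]]'
python3 -c "from h import *; delta(HOME,RH)"
```

```text
time: 14.22
tool_pos: [0.5509, -0.1537, 0.276]
tool_rot: [-3.141, -0.004, 2.757]
contact_force: [-0.1, 0.5, -4.0]
opening: 0.0298
grip_force: 49.6
t 14.2167 d mm [-0.8 -0.1 15.3] rv [-0.0004 -0.004   0.0006]
```

```bash
python3 drive.py '[[0, 0, 0.04, 0, 0, 0], [0, 0, 0.04, 0, 0, 0], [0, 0, 0.03, 0, 0, 0], [0, 0, 0.02, 0, 0, 0], [0, 0, 0.01, 0, 0, 0], [0, 0, 0, 0, 0, 0], [0, 0, 0, 0, 0, 0]]'
python3 -c "from h import *; delta(HOME,RH)"
```

```text
time: 14.8
tool_pos: [0.5512, -0.1539, 0.2639]
tool_rot: [-3.141, -0.001, 2.757]
contact_force: [-0.2, 0.2, -5.1]
opening: 0.0299
grip_force: 49.6
t 14.8 d mm [-0.3 -0.1  3.2] rv [-0.0004 -0.0009  0.0007]
```

```bash
python3 drive.py '[[0, 0, 0.01, 0, 0, 0], [0, 0, 0.01, 0, 0, 0], [0, 0, 0.007, 0, 0, 0], [0, 0, 0, 0, 0, 0], [0, 0, 0, 0, 0, 0]]'
python3 drive.py '[[0, 0, 0.005, 0, 0, 0], [0, 0, 0, 0, 0, 0], [0, 0, 0, 0, 0, 0]]'
python3 -c "from h import *; delta(HOME,RH)"
```

```text
time: 15.22
tool_pos: [0.5512, -0.1538, 0.261]
tool_rot: [-3.141, -0.001, 2.757]
contact_force: [0.4, -0.1, -3.5]
opening: 0.0298
grip_force: 49.6
time: 15.47
tool_pos: [0.5512, -0.1539, 0.2607]
tool_rot: [-3.141, -0.001, 2.757]
contact_force: [-0.5, 0.7, -2.5]
opening: 0.0298
grip_force: 49.6
t 15.4667 d mm [-0.3 -0.1  0. ] rv [-0.0004 -0.0009  0.0007]
```

The manual's scale: shifts go in units of 100 mm. Converting my numbers, 0.0005 m is 0.005.

```bash
python3 drive.py '[[0, 0, 0.005, 0, 0, 0], [0, 0, 0, 0, 0, 0], [0, 0, 0, 0, 0, 0]]'
python3 drive.py '[[0, 0, 0, 0, 0, 0], [0, 0, 0, 0, 0, 0], [0, 0, 0, 0, 0, 0], [0, 0, 0, 0, 0, 0], [0, 0, 0, 0, 0, 0]]' 0.07
python3 drive.py '[[0, 0, -0.1, 0, 0, 0], [0, 0, -0.2, 0, 0, 0], [0, 0, -0.3, 0, 0, 0], [0, 0, -0.3, 0, 0, 0], [0, 0, -0.3, 0, 0, 0], [0, 0, -0.2, 0, 0, 0], [0, 0, -0.1, 0, 0, 0], [0, 0, 0, 0, 0, 0]]'
python3 - <<'E'
from cell import robot
import cv2,numpy as np
a=robot.read_camera("scene")["image"]; b=robot.read_camera("top")["image"]
o=cv2.imread("pics/scene0.png"); 
f=lambda i,x,y,w,h:cv2.resize(np.ascontiguousarray(i[y:y+h,x:x+w]),(400,300),interpolation=cv2.INTER_CUBIC)
cv2.imwrite("pics/end.png",np.vstack([np.hstack([f(o,210,165,80,100*6//10),f(a[:,:,::-1],210,165,80,60)]),np.hstack([f(a[:,:,::-1],120,120,280,210),f(b[:,:,::-1],150,110,200,150)])]))
E
```

```text
time: 15.72
tool_pos: [0.5512, -0.1538, 0.2607]
tool_rot: [-3.141, -0.001, 2.757]
contact_force: [-3.4, 0.2, 5.8]
opening: 0.0299
grip_force: 49.6
time: 16.13
tool_pos: [0.5512, -0.1539, 0.2599]
tool_rot: [-3.141, -0.001, 2.757]
contact_force: [0.1, -0.3, 0.4]
opening: 0.0586
grip_force: 0.0
time: 16.8
tool_pos: [0.5515, -0.1539, 0.413]
tool_rot: [-3.141, 0.004, 2.757]
contact_force: [0.2, -0.6, 0.3]
opening: 0.0703
grip_force: 0.0
```

View pics/end.png

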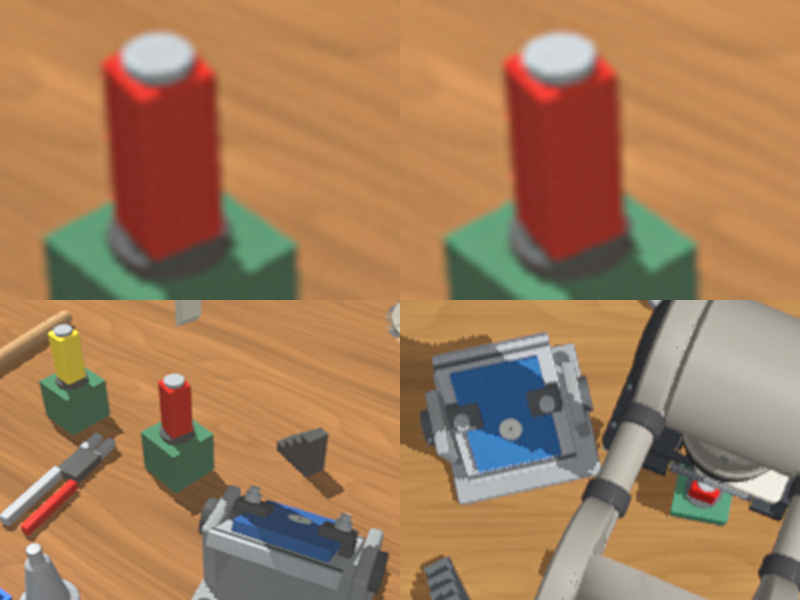

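The before and after views match: the punch is home with its button in the same place, and the plate and the other objects haven't moved.

```bash
python3 -c "
from cell import robot; print(robot.hand_in())"
```

```text
the job is handed in; nothing more can be done
None
```

I handed the job in at about 17 s: by my own force and position readings, the red punch was pressed square on the white disc at about 10 N (about 8 mm in), held for over a second, lifted straight off and put back home in its stand, with nothing else seen to have moved; the hand-in returned no verdict.

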